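# Set the five-slide carrier into the staining trough

## Task

Take the slide carrier that holds five slides and lower it into the white five-compartment staining trough so that each slide goes into its own compartment and the bar of the carrier rests flat on top of the trough walls. Keep hold of it until it is fully down, then let go and move away. Leave the smaller three-slide carrier where it stands.

Things in the scene. Friction and masses are not known exactly. Their poses are not given: they have to be found in the camera images.
- carrier5_handle (a point): Centre of the handle (grey, upright, 50 high, 30 along x, 16 thick along y: grip across the 16) on a bar 150 long along y, 20 wide, 8 thick. Five slides, 76 long along x, 3 thick, hang under it on edge at y = 0, +-28, +-56. Point is 25 above the bar's top, 67 above the slides' lower edges, on which it stands; z up, 92 tall in all; about 160 g. Either way round is the same. mm.
- trough: White open trough, fixed; origin under its centre, z up; 114 along x (tabs stick out 16 each end), 143 along y, 44 high. Walls 3 thick, all equally high, make five compartments at y = 0, +-28, +-56, each 25 wide in y, 108 long in x, 40 deep. With the carrier fully down (bar on the wall tops, its y along this y) the handle's centre is 77 above this origin. mm.
- carrier3_handle (a point): Centre of the handle of the bystander carrier, to be left alone: same kind, height (92 mm) and handle, but only three slides, 35 mm apart, and a bar 96 mm long. The point is 67 mm above the table.

How it is judged:
By the outcome, as a careful person would: the job done as asked, in the order asked, and still so for the second after the job is handed in, with the robot touching nothing.
It also fails if it takes over 38 s, if anything falls off the work surface, if the arm or the gripper's body presses on something with over 40 N, if the wrist force passes 120 N, or if a joint passes its speed limit or range.

## Robot

A 6-joint arm with a two-finger parallel gripper is mounted at the origin on a cart in front of the work surface, level with it; the furniture and walls round the work are solid. World frame = base frame: x ahead of the robot, y to its left, z up, the work surface at z = 0. Lengths are in m, angles in degrees, forces in N, time in s.
With the tool pointing down it reaches from about 0.4 to 0.825 m from the base axis. Payload 7 kg.
Tool frame: the origin (TCP) lies midway between the tips of the shut fingers; the grasp point (between the pads) lies 19 mm behind it; z points along the fingers, y is the line along which they close (so a half turn about z gives the same grasp; the last joint's range is limited). The gripper opens to 88 mm and grips with 3 to 60 N. Pads are 19 mm wide; open, the fingers measure 130 mm over their backs; the gripper's body (78 mm by 193 mm) begins 47 mm behind the grasp point.
Start: joints at [16.507, 20.546, 0.682, 0, -70.136, -16.507], TCP at [0.675, -0, 0.197] pointing down, gripper open.
Joint ranges: [-176.03, 176.03], [-82.01, 121.73], [-58.28, 71.71], [-173.87, 95.51], [-174.79, -0.11], [-173.66, 173.66]. Speed limits (degrees/s): [136.94, 136.94, 172.46, 180, 180, 180].

## Interface

Orientations are given as a 3x3 rotation matrix whose columns are the frame's x, y, z axes.
In Python, from rig import robot gives the robot as it stands. Calls block until the motion is done:
- robot.goto(position, orientation): joint-space move of the TCP to a pose.
- robot.servo_line(position, ori=None, speed=0.15): straight line of the TCP; ori=None keeps the orientation; speed is the mean speed in m/s.
- robot.movej(angles): joint-space move.
- robot.move_gripper(opening): opening from 0.0 (shut) to 1.0 (fully open); the grip force is fixed at half the most; returns when the fingers have stopped.
- robot.dwell(seconds).
- robot.ik(position, orientation): joint angles nearest the present ones, or None.
- robot.grab_frame(name): name is "scene" or "side" or "wrist"; returns (picture, depth): 384x512x3 uint8, red, green, blue; 384x512 float32, m along the optical axis (not along the pixel's ray), 0 where there is no reading.
- robot.camera_info(name): a dict with "vfov" (degrees; the focal length in pixels is half the picture's height over the tangent of half this angle, whatever the lens; pixels are square), "cx", "cy" (the principal point, pixels), "view" (4x4, takes a point from world to camera coordinates); the wrist camera has in their place "T_tool_cam" (4x4, takes a point from camera to tool coordinates, whose origin is the TCP and whose axes are the flange's). Camera axes: x right, y down, z forward; pixel columns grow to the right and rows downward; lengths in m; the calibration is good to about 2 mm. A picture is of the moment at which its call begins: read the wrist's pose just before it. camera_info takes no time and is no camera call.
A pose or a line that the arm cannot do raises robot.Unreachable and nothing moves.
- robot.job_done(): hands the job in; it is judged then, once.
Readings, each from a call of its own:
- robot.read_t(): time.
- robot.read_qpos(): joint angles.
- robot.read_qvel(): joint speeds.
- robot.read_effort(): joint torques, N m.
- robot.read_position(): TCP position.
- robot.read_tcp_rot(): TCP orientation.
- robot.read_force(): force on the tool from outside, world axes, zero at the start.
- robot.read_ft_torque(): the same for the moment, N m.
- robot.read_grip_width(): opening from 0.0 (shut) to 1.0 (fully open).
- robot.read_finger_force(): force on a finger pad.
Only numpy, scipy, OpenCV 4.12 (cv2) and the standard library are available. Lean on these libraries where they do the work, as an engineer would, in place of code of your own. Each camera call takes 0.05 s, during which the arm holds its last target. There are 200 camera calls.

## Working session

There is one attempt and no reset: what is moved stays moved. The work goes in short steps, each a Python script; the robot and the scene stay as the last script left them, time stands still between calls to the robot, and variables do not carry over. Pictures are saved under pics/ and viewed, at most 10 in all, crops included, and the job is handed in when it is done.

```bash
mkdir -p pics; cat > h.py <<'E'
import numpy as np, cv2
from rig import robot
def cloud(name):
    p,R=(robot.read_position(),robot.read_tcp_rot()) if name=="wrist" else (None,None)
    im,d=robot.grab_frame(name); c=robot.camera_info(name)
    h,w=d.shape; f=h/2/np.tan(np.radians(c["vfov"])/2)
    v,u=np.mgrid[:h,:w]
    P=np.stack([(u-c["cx"])/f*d,(v-c["cy"])/f*d,d,np.ones_like(d)],-1)
    if name=="wrist":
        T=np.eye(4);T[:3,:3]=R;T[:3,3]=p;T=T@np.array(c["T_tool_cam"])
    else: T=np.linalg.inv(c["view"])
    W=(P@T.T)[...,:3]; W[d<=0]=np.nan
    return im,W
E
python3 - <<'E'
from h import *
for n in("scene","side","wrist"):
    im,W=cloud(n); np.savez(f"{n}0.npz",im=im,W=W); cv2.imwrite(f"pics/{n}0.png",im[...,::-1])
    print(n,robot.camera_info(n))
a=[cv2.imread(f"pics/{n}0.png") for n in("scene","side","wrist")]
cv2.imwrite("pics/all0.png",cv2.resize(np.vstack([np.hstack(a[:2]),np.hstack([a[2],a[2]*0])]),(800,600)))
print(robot.read_tcp_rot(),robot.read_t())
E
```

```text
scene {'vfov': 53.76572897701343, 'cx': 248.2806211053564, 'cy': 190.5552592617575, 'view': array([[-0.87238163, -0.48880097,  0.00488822,  0.45499128],
       [-0.23558178,  0.41164767, -0.88036777,  0.13928561],
       [ 0.4283124 , -0.76916826, -0.47426647,  0.72716787],
       [ 0.        ,  0.        ,  0.        ,  1.        ]])}
side {'vfov': 47.940921031597384, 'cx': 249.3784069563444, 'cy': 188.35402914626493, 'view': array([[ 0.80514008, -0.59275053, -0.01990638, -0.37164791],
       [-0.40292334, -0.52204973, -0.75174255,  0.29605128],
       [ 0.43520367,  0.6132788 , -0.65915619,  0.92318775],
       [ 0.        ,  0.        ,  0.        ,  1.        ]])}
wrist {'vfov': 71.99366431691651, 'cx': 257.58023624605033, 'cy': 187.24970015953494, 'T_tool_cam': array([[-4.02248170e-04, -9.60944739e-01, -2.76740034e-01,
         7.57311649e-02],
       [ 9.99999679e-01, -5.78243900e-04,  5.54355614e-04,
        -6.34419131e-04],
       [-6.92728348e-04, -2.76739723e-01,  9.60944663e-01,
        -1.86347915e-01],
       [ 0.00000000e+00,  0.00000000e+00,  0.00000000e+00,
         1.00000000e+00]])}
[[-9.19875139e-05 -9.99999092e-01 -1.34454097e-03]
 [-9.99999982e-01  9.22144537e-05 -1.68725065e-04]
 [ 1.68848898e-04  1.34452542e-03 -9.99999082e-01]] 0.15
```

View pics/all0.png

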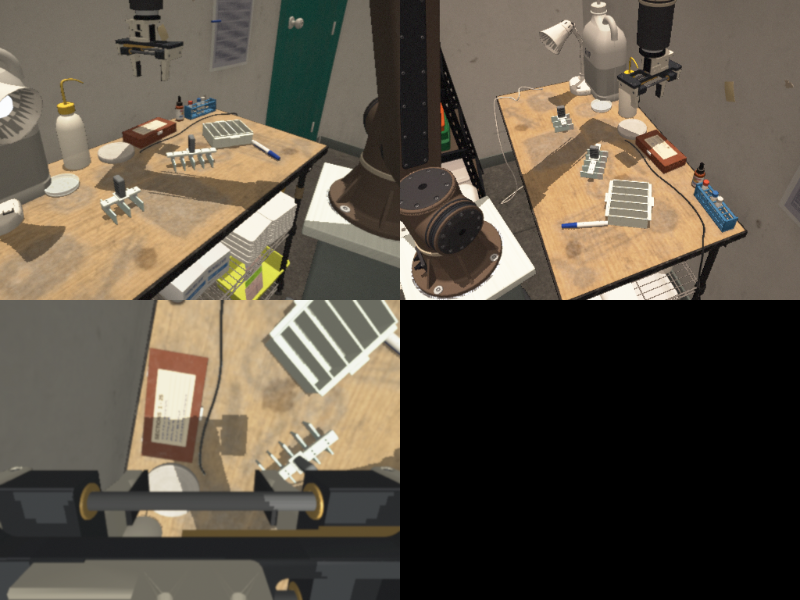

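The composite shows the five-slide carrier at scene (190,155), side (593,160). The trough is at scene (228,133), side (628,203), and the three-slide carrier is at scene (122,200), side (561,122). Next I'll build a top-down height map.

```bash
python3 - <<'E'
from h import *
H=np.zeros((300,400,3),np.uint8) # x .3-.9 rows (2mm), y .4..-.4 cols
tops=[]
for k,n in enumerate(("scene","side","wrist")):
    z=np.load(n+"0.npz");W=z["W"].reshape(-1,3)
    W=W[np.isfinite(W).all(1)]
    W=W[(W[:,2]<.12)&(W[:,0]>.3)&(W[:,0]<.9)&(abs(W[:,1])<.4)]
    r=((W[:,0]-.3)/.002).astype(int).clip(0,299);c=((W[:,1]+.4)/.002).astype(int).clip(0,399)
    np.maximum.at(H[...,k],(r,c),(W[:,2].clip(0,.1)*2500).astype(np.uint8))
    for lo,hi in((.075,.1),):
        m=(W[:,2]>lo)&(W[:,2]<hi);Q=W[m]
        L=np.zeros((300,400),np.uint8);L[r[m],c[m]]=1
        L=cv2.morphologyEx(L,cv2.MORPH_CLOSE,np.ones((5,5)))
        nn,lab,st,ce=cv2.connectedComponentsWithStats(L)
        for i in range(1,nn):
            q=Q[lab[r[m],c[m]]==i]
            if len(q)>25: print(n,len(q),q.min(0).round(3),q.max(0).round(3))
cv2.imwrite("pics/top.png",cv2.resize(H,(800,600),interpolation=0))
for n,u,v in(("scene",228,133),("scene",192,148),("side",228,203),("side",198,150),("scene",119,185)):
    print(n,np.load(n+"0.npz")["W"][int(v*1.28),int(u*1.28)])
E
```

```text
scene 93 [0.486 0.044 0.075] [0.513 0.07  0.093]
scene 181 [0.52  0.313 0.075] [0.551 0.334 0.094]
scene 41 [ 0.702 -0.221  0.075] [ 0.722 -0.208  0.1  ]
scene 1219 [ 0.718 -0.399  0.075] [0.864 0.131 0.1  ]
scene 318 [0.745 0.338 0.075] [0.765 0.4   0.1  ]
scene 375 [0.757 0.199 0.075] [0.817 0.266 0.1  ]
scene 206 [0.883 0.212 0.075] [0.899 0.26  0.1  ]
side 91 [0.486 0.038 0.075] [0.514 0.066 0.094]
side 68 [0.521 0.308 0.075] [0.549 0.33  0.093]
side 75 [ 0.698 -0.229  0.075] [ 0.719 -0.209  0.1  ]
side 1264 [ 0.719 -0.4    0.075] [0.889 0.216 0.1  ]
side 206 [0.743 0.321 0.075] [0.827 0.398 0.1  ]
side 109 [0.757 0.193 0.075] [0.782 0.248 0.1  ]
wrist 166 [0.497 0.038 0.075] [0.516 0.052 0.092]
wrist 2298 [ 0.78  -0.183  0.075] [0.843 0.051 0.1  ]
scene [ 0.45918146 -0.11781848  0.04157318]
scene [0.49333327 0.0661869  0.06115241]
side [ 0.46331947 -0.16149468  0.04016939]
side [0.50311426 0.03783733 0.08542591]
scene [0.52866154 0.33136221 0.08173545]
```

View pics/top.png

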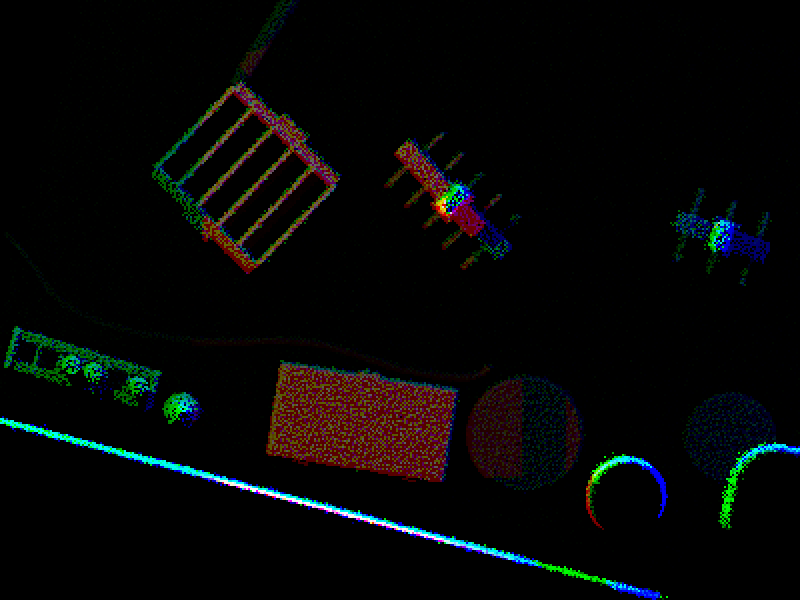

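The height map shows the trough corners at about (237,85), (338,180), (253,270) and (153,170), and the handle at (453,197). The bar runs at about 45°, parallel to the trough's y axis. Next I'll fit these more closely, then move above the carrier and take a near look.

```bash
cat >> h.py <<'E'
def rect(W,c,r,lo,hi):
    Q=W.reshape(-1,3);Q=Q[np.isfinite(Q).all(1)]
    Q=Q[(np.hypot(Q[:,0]-c[0],Q[:,1]-c[1])<r)&(Q[:,2]>lo)&(Q[:,2]<hi)]
    if len(Q)<30: return len(Q)
    b=cv2.minAreaRect((Q[:,:2]*1000).astype(np.float32)); return len(Q),np.round(b[0],1),np.round(b[1],1),round(b[2],1),np.median(Q[:,2]).round(4)
def ori(a): # tool y = -(cos a, sin a), down
    c,s=np.cos(np.radians(a)),np.sin(np.radians(a))
    return np.array([[s,-c,0],[-c,-s,0],[0,0,-1.]])
def look(W):
    print(" handle",rect(W,(.5,.054),.03,.065,.1)); print(" bar",rect(W,(.5,.054),.085,.036,.05)); print(" trough",rect(W,(.476,-.155),.105,.035,.055))
E
python3 - <<'E'
from h import *
for n in("scene","side","wrist"): print(n); look(np.load(n+"0.npz")["W"])
robot.goto([.5-.0,.054,.2],ori(45))
im,W=cloud("wrist"); print("near"); look(W); np.savez("w1.npz",im=im,W=W)
cv2.imwrite("pics/w1.png",im[...,::-1]); print(robot.read_t(),robot.read_qpos())
E
```

```text
scene
 handle (127, array([499.2,  56.8]), array([14.9, 29.2]), 44.3, np.float64(0.0835))
 bar (392, array([498.5,  56.5]), array([149.1,  36.1]), 37.8, np.float64(0.042))
 trough (721, array([ 476.5, -154. ]), array([145.5, 147.3]), 46.0, np.float64(0.0406))
side
 handle (128, array([498.7,  51.7]), array([17.5, 28.9]), 46.0, np.float64(0.0833))
 bar (232, array([498.6,  53.5]), array([149. ,  35.6]), 40.3, np.float64(0.0415))
 trough (1418, array([ 476.1, -153.4]), array([147.7, 144.6]), 47.0, np.float64(0.0402))
wrist
 handle (238, array([505.5,  47.8]), array([16.8, 20.1]), 43.0, np.float64(0.082))
 bar (1193, array([490.8,  38. ]), array([113.8,  36. ]), 48.8, np.float64(0.0409))
 trough (5057, array([ 477.5, -156. ]), array([144.5, 145.5]), 45.7, np.float64(0.0397))
near
 handle (385, array([501.2,  52. ]), array([16.7, 30.3]), 42.8, np.float64(0.09))
 bar (1570, array([500.9,  51.5]), array([148.5,  35.5]), 41.9, np.float64(0.0409))
 trough (5712, array([ 474.7, -153.5]), array([144.4, 138.3]), 45.2, np.float64(0.0399))
0.9583 [ 2.85751005e+01  4.08578526e+00 -2.02549401e+01  1.08311166e-02
 -6.56173054e+01  1.63682624e+01]
```

View pics/w1.png

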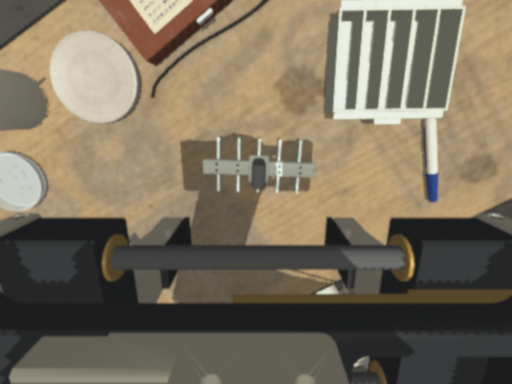

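Everything agrees: handle at (500.5, 53) mm with the bar at about 43.5°, and the trough at (476.5, -154) mm and about 46°. In the near picture the handle is at (259,172) and the trough is at the upper right, with its compartments clear. Now I'll grasp and lift.

```bash
python3 - <<'E'
from h import *
R=ori(43.5)
robot.goto([.5005,.053,.13],R)
robot.servo_line([.5005,.053,.051],speed=.08)
robot.move_gripper(0.0)
print(robot.read_grip_width()*88,robot.read_finger_force())
robot.servo_line([.5005,.053,.19],speed=.1)
R=ori(46)
robot.goto([.4765,-.154,.19],R); robot.dwell(.3)
print(robot.read_grip_width()*88,robot.read_finger_force(),robot.read_force(),robot.read_position(),robot.read_t())
for n in("wrist","scene","side"):
    im,W=cloud(n); np.savez(n+"2.npz",im=im,W=W); cv2.imwrite(f"pics/{n}2.png",im[...,::-1])
    print(n,rect(W,(.4765,-.154),.03,.205,.24),"bar",rect(W,(.4765,-.154),.085,.174,.188),"slides",rect(W,(.4765,-.154),.085,.14,.172)," trough",rect(W,(.476,-.155),.105,.035,.055))
a=[cv2.imread(f"pics/{n}2.png") for n in("scene","side","wrist")]
cv2.imwrite("pics/all2.png",cv2.resize(np.vstack([np.hstack(a[:2]),np.hstack([a[2],a[2]*0])]),(800,600)))
E
```

```text
15.52931390563253 29.96789574623108
15.55570832206642 29.9678036570549 [-0.92327755  0.23956747 -1.86033639] [ 0.47678506 -0.15322749  0.18998177] 6.2917
wrist (1647, array([ 481. , -157.6]), array([39.2, 21.5]), 45.7, np.float64(0.229)) bar (3922, array([ 480.8, -157.7]), array([150. ,  26.7]), 46.0, np.float64(0.1798)) slides (1539, array([ 490.9, -167.7]), array([116.7,  38.4]), 45.6, np.float64(0.1623))  trough (2226, array([ 490.9, -169.8]), array([143.8, 106.7]), 44.6, np.float64(0.04))
scene (216, array([ 473.9, -149.1]), array([47.7, 26.9]), 48.7, np.float64(0.2277)) bar (281, array([ 474.4, -149.7]), array([149.5,  31.6]), 42.8, np.float64(0.1806)) slides (624, array([ 476.2, -151.2]), array([117.1,  80.7]), 46.4, np.float64(0.1539))  trough (730, array([ 476.7, -154.1]), array([143.8, 147.3]), 46.2, np.float64(0.0406))
side 26 bar (319, array([ 454. , -175.7]), array([87.8, 35.8]), 47.2, np.float64(0.1809)) slides (963, array([ 476.2, -152.4]), array([118.7,  75.9]), 45.4, np.float64(0.1525))  trough (1209, array([ 475.3, -154.2]), array([146.7, 144.8]), 47.1, np.float64(0.04))
```

View pics/all2.png

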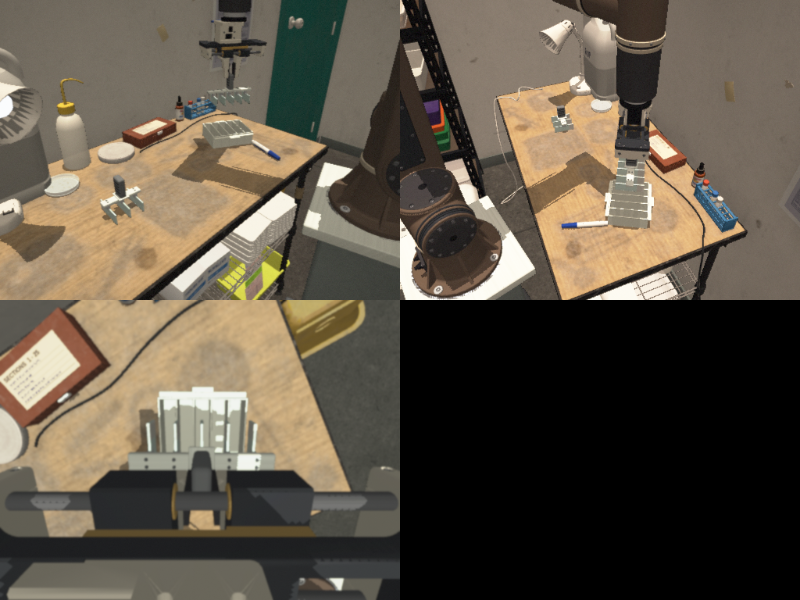

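The carrier is held level above the trough (scene (230,97), wrist (200,461)), with its slides within 2 mm of the compartment centres and aligned in angle. I'll lower it with force checks.

```bash
python3 - <<'E'
from h import *
x,y=.4765,-.1555
robot.goto([x,y,.12],ori(46.3)); robot.dwell(.2); f0=robot.read_force(); print(f0,robot.read_position())
ok=True
for z in(.105,.09,.078,.07,.066,.064,.063,.062,.061,.060,.059):
    robot.servo_line([x,y,z],speed=.06); f=robot.read_force()-f0
    print(z,f.round(1),robot.read_position()[2].round(4))
    if np.abs(f).max()>5: break
im,W=cloud("scene"); print("bar",rect(W,(x,y),.085,.046,.06)); cv2.imwrite("pics/s3.png",im[...,::-1])
im2,_=cloud("side"); cv2.imwrite("pics/all3.png",cv2.resize(np.hstack([im[100:220,220:400],im2[180:300,220:400]])[...,::-1],(800,267)))
print(robot.read_t())
E
```

```text
[ 0.40671226  0.56577779 -1.90951496] [ 0.47813387 -0.15555395  0.12212093]
0.105 [-0.7 -0.3  0. ] 0.1046
0.09 [ 0.3 -0.9 -0.9] 0.0895
0.078 [ 0.1 -0.6 -0.3] 0.0775
0.07 [-0.4 -0.9  0.6] 0.0696
0.066 [ 0.3 -0.4 -0.5] 0.0658
0.064 [-0.2 -0.6  0.5] 0.0639
0.063 [-0.9 -0.4 -0.5] 0.063
0.062 [ 0.2 -1.3 -0.3] 0.062
0.061 [ 0.4 -0.5  0. ] 0.0609
0.06 [-2.4 -0.1  7.4] 0.0607
bar (258, array([ 474.7, -152.9]), array([148.6,  30.8]), 44.7, np.float64(0.0516))
10.0583
```

View pics/all3.png

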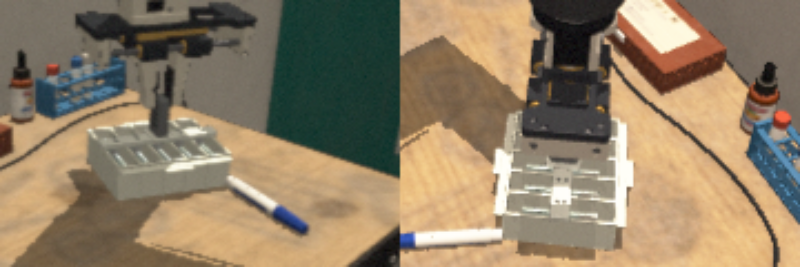

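It is seated: 7 N contact at z 0.061, bar top at 52 mm, slides inside the compartments. I'll release, retreat and check.

```bash
python3 - <<'E'
from h import *
robot.move_gripper(0.6); p=robot.read_position()
robot.servo_line([p[0],p[1],.2],speed=.12)
robot.goto([.5,.05,.28],ori(45)); robot.dwell(.3)
x,y=.4765,-.1555
ims=[]
for n in("scene","side"):
    im,W=cloud(n); print(n,"bar",rect(W,(x,y),.085,.047,.06),"handle",rect(W,(x,y),.03,.08,.12),"c3",rect(W,(.535,.32),.04,.07,.1)); ims.append(im)
    q=W.reshape(-1,3);q=q[np.isfinite(q).all(1)];q=q[(np.hypot(q[:,0]-x,q[:,1]-y)<.085)&(q[:,2]>.047)&(q[:,2]<.058)]
    A=np.c_[q[:,:2]-[x,y],np.ones(len(q))];print("plane",np.linalg.lstsq(A,q[:,2],rcond=None)[0].round(4))
cv2.imwrite("pics/all4.png",cv2.resize(np.hstack([ims[0][120:240,220:400],ims[1][200:320,220:400]])[...,::-1],(800,267)))
print(robot.read_t(),robot.read_force())
E
```

```text
scene bar (245, array([ 473.6, -151.6]), array([148.7,  32.5]), 43.0, np.float64(0.0518)) handle (86, array([ 475.3, -151.2]), array([15.6, 27.9]), 54.3, np.float64(0.0937)) c3 (212, array([535.9, 323.3]), array([15.9, 29.8]), 70.0, np.float64(0.0863))
plane [ 0.037  -0.0349  0.0518]
side bar (336, array([ 479.6, -157.8]), array([149.5,  45.9]), 52.5, np.float64(0.0516)) handle (138, array([ 475.3, -155.6]), array([17. , 29.2]), 48.9, np.float64(0.0979)) c3 (82, array([535.1, 319.6]), array([17.2, 28.4]), 59.0, np.float64(0.0847))
plane [-0.002   0.0084  0.0517]
13.4833 [0.7718082  0.04216587 0.2328231 ]
```

View pics/all4.png

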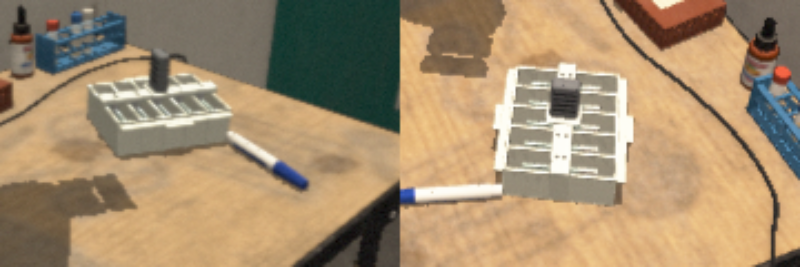

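The carrier sits flat, one slide in each compartment, with the bar across the wall tops (scene crop (160,85), side crop (563,130)). The gripper is clear.

```bash
python3 -c "
from rig import robot
print(robot.job_done())"
```

```text
the job is handed in; nothing more can be done
None
```

The five-slide carrier is fully down in the trough, one slide per compartment and its bar resting on the walls; it was then released with the arm clear, the three-slide carrier was left alone, and the job was handed in at about 13.5 s.

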